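# Tare the laboratory balance with the short beaker

### The arm

A 6-joint arm with a two-finger parallel gripper is mounted at the origin on the work surface. World frame = base frame: x ahead of the robot, y to its left, z up, the work surface at z = 0. Lengths are in mm, angles in rad, forces in N, time in s.
With the tool pointing down it reaches from about 350 to 975 mm from the base axis. Payload 7.1 kg.
Tool frame: the origin (TCP) lies at the very end of the fingers, on their centre line; the grasp point (between the pads) lies 19 mm behind it; z points along the fingers, y is the line along which they close (so a half turn about z gives the same grasp; the last joint's range is limited). The gripper opens to 88 mm and grips with 3 to 60 N. Pads are 20 mm wide; open, the fingers measure 115 mm over their backs; the gripper's body (75 mm by 178 mm) begins 61 mm behind the grasp point.
Start: joints at [1.204, 0.423, 1.63, -0, 1.089, -0.019], TCP at [212.987, 587.572, 222.675] pointing down, gripper open.
Joint ranges: [-3, 3], [-0.9, 2.11], [0.09, 2.58], [-1.31, 4.45], [0.11, 2.69], [-2.54, 2.54]. Speed limits (rad/s): [2.39, 2.39, 3.01, 3.14, 3.14, 3.14].

### API

Orientations are given as a rotation vector (axis times angle).
In Python, from workcell import sensors, imaging, close_job gives the robot as it stands. The module is installed in compiled form; this text tells all that it offers.
- The arm moves only by the tool servo_tool, never from a script. Its argument "steps" is a list of rows, each a list of 3 entries, a list of its own where there are three numbers: the shift along the world's x, y, z in m, then the turn, a rotation vector about the world's x, y, z in degrees, then the opening, from -1 (shut) to 1 (fully open). A call has exactly 8 rows; each row shifts and turns the commanded pose from where the row before left it; what a row does not reach is not made up. A row lasts 1/12 s, in which the tool goes at most 41.7 mm and 7.16 degrees, less where a joint would pass 70% of its speed; a pose out of reach is approached as far as the arm can. A call is refused whole if a number of a shift passes 0.0417 or a number of a turn 7.16, either way. A call with a gripper value outside its range is refused whole. The fingers move at their own pace and stop on an object; the grip force is fixed at half the most. Time passes only in rows, so rows that do not move let the fingers close, or fill a call up. It gives the time, the measured TCP pose, the force, the opening and the grip force at its end, in the units of the state.
- sensors.get_obs(): the state, without advancing time (a new reading comes with each control period).
- imaging.get_image(name): name is "scene" or "top"; returns a dict with "color" (384x512x3 uint8, blue, green, red), "range_z" (384x512 float32, mm along the optical axis (not along the pixel's ray), 0 where there is no reading), "vertical_fov" (degrees; the focal length in pixels is half the picture's height over the tangent of half this angle, whatever the lens; pixels are square), "cx", "cy" (the principal point, pixels), "k1" (the pictures are not rectified: a ray, as slopes to the right and down, at radius r is drawn at 1 + k1 r^2 times it, then the intrinsics apply), "rvec" (rotation vector, rad) and "tvec" (3), from world to camera coordinates, as OpenCV has them. Camera axes: x right, y down, z forward; pixel columns grow to the right and rows downward; lengths in mm; the calibration is good to about 2 mm. A picture is of the moment at which its call begins.
- close_job(): hands the job in; it is judged then, once.
The state is a dict: "t": time; "qpos": joint angles; "qvel": joint speeds; "joint_torque": joint torques, N m; "ee_pos": TCP position; "orientation": TCP orientation; "ft_force": force on the tool from outside, world axes, zero at the start; "moment": the same for the moment, N m; "width": finger opening in mm; "grasp_force": force on a finger pad.
Only numpy, scipy, OpenCV 4.12 (cv2) and the standard library are available. Lean on these libraries where they do the work, as an engineer would, in place of code of your own. Each camera call takes 0.05 s, during which the arm holds its last target. There are 200 camera calls.

### The job

Tare the balance for the short porcelain beaker: set the empty short beaker down upright, well on the middle of the round weighing pan without dropping it, let go of it, and then press the long key on the balance's front keypad straight down until you feel it resist firmly, keep it pressed for about half a second, and let go. Do not lean hard on the key, do not press the small round keys, and leave the beaker standing on the pan.

Things in the scene. Friction and masses are not known exactly. Their poses are not given: they have to be found in the camera images.
- beaker_mid (a point): Centre (on the axis, half-way up) of the short white porcelain beaker: loose, plain, round, open cup, 52 mm outer diameter, 60 mm high, wall 4 mm, about 0.1 to 0.16 kg, upright on the bench; z points to its mouth. In its group stand a 100 mm high beaker of the same diameter and a 100 mm amber bottle, in any order, centres at least 110 mm apart.
- pan (a point): Centre of the top face of the balance's round steel pan, 136 mm across, fixed, 72 mm above the bench. The balance is an ivory box fixed to the bench, 300 mm deep, 200 mm wide, with a low keypad deck (46 mm high) in front, on the robot's side. +x of this frame points from keypad to the balance's back, +y to its left, z up.
- long_key: The only long key, ivory, 30 (x) by 50 mm (y), at the keypad's left end seen from the robot. Origin: centre of its top face, 49.5 mm above the bench, 3.5 mm above the deck; axes as the pan's, whose centre is 173 mm behind (+x), 50 mm right (-y). Yields just 1.5 mm: moves at 2 N, stops at 5 N; registers when fingers press over 4 N for 0.2 s, springs back. Over 40 N harms it.
- round_keys: The two small round keys on the same keypad, 18 mm in diameter, as high as the long key, rigid. Origin: midway between them, level with their tops; they lie 20 mm to either side of it along y. The origin is 102 mm to the right (-y) of the long key's centre. Not to be pressed.
Mind the look-alikes: they are no part of the job. Leave any purple look-alike of the part that bears beaker_mid alone.

How it is judged (in metres and radians):
On the way, in this order (a step that is already met when the one before it is completed fails the run):
1. the short beaker stands upright on the weighing pan, let go (horizontal distance between beaker_mid and pan below 0.035 m and z of beaker_mid in the frame of pan between 0.024 and 0.036 m and angle between beaker_mid's own z axis and vertical below 0.17 rad and contact force between beaker and the fingers below 0.1 N), for 0.2 s.
2. the long key is pressed by the fingers with more than 4 N while the beaker stands on the pan (contact force between long_key and the fingers above 4 N and horizontal distance between beaker_mid and pan below 0.035 m and z of beaker_mid in the frame of pan between 0.024 and 0.036 m and angle between beaker_mid's own z axis and vertical below 0.17 rad), for 0.2 s.
At the end, for the whole second after the job is handed in: The short beaker stands at rest and upright (within 10 degrees) on the pan, its axis within 35 mm of the pan's centre, and nothing presses the long key, after the key was pressed with more than 4 N for 0.2 s with the beaker on the pan (horizontal distance between beaker_mid and pan below 0.035 m and z of beaker_mid in the frame of pan between 0.024 and 0.036 m and angle between beaker_mid's own z axis and vertical below 0.17 rad and linear speed of beaker below 0.03 m/s and contact force between long_key and anything else below 0.3 N); the robot touches nothing.
It fails at once if a small round key is pressed (over 1.5 N) (contact force between round_keys and anything else above 1.5 N).
It fails at once if the long key is pressed with more than 40 N (contact force between long_key and anything else above 40 N).
It fails at once if the beaker is dropped (falls freely from more than about 15 mm) (contact force between beaker and the fingers below 0.05 N and linear speed of beaker above 0.55 m/s).
It also fails if it takes over 45 s, if anything falls off the work surface, if the arm or the gripper's body presses on something with over 40 N, if the wrist force passes 120 N, or if a joint passes its speed limit or range.

## Working session

There is one attempt and no reset: what is moved stays moved. The work goes in short steps, Python scripts to look and compute and a tool call to move; the robot and the scene stay as the last step left them, time stands still between calls to the robot, and variables do not carry over. Pictures are saved under pics/ and viewed, at most 10 in all, crops included, and the job is handed in when it is done.

Besides the shell and the picture viewer there is one more tool, called after "Request:" as a command line: name --argument value ..., lists and objects as JSON in quotes. servo_tool: Moves the arm, as the interface text tells. Its arguments: {"type":"object","properties":{"steps":{"type":"array"}},"required":["steps"]}

```bash
mkdir -p pics
cat > h.py <<'E'
import numpy as np, cv2, pickle
from workcell import sensors, imaging, close_job
def cloud(im):
    h,w=im["range_z"].shape; f=h/2/np.tan(np.radians(im["vertical_fov"])/2)
    u,v=np.meshgrid(np.arange(w),np.arange(h)); 
    K=np.array([[f,0,im["cx"]],[0,f,im["cy"]],[0,0,1.]])
    p=cv2.undistortPoints(np.stack([u,v],-1).reshape(-1,1,2).astype(float),K,np.array([im["k1"],0,0,0.])).reshape(h,w,2)
    z=im["range_z"].astype(float); c=np.dstack([p*z[...,None],z])
    R=cv2.Rodrigues(np.array(im["rvec"],float))[0]
    P=(c-np.array(im["tvec"]).ravel())@R; P[z<=0]=np.nan
    return P
E
python3 - <<'E'
from h import *
d={n:imaging.get_image(n) for n in("scene","top")}
pickle.dump(d,open("d0.pkl","wb"))
cv2.imwrite("pics/a.png",np.vstack([d["scene"]["color"][:,:],d["top"]["color"]])[:, :]) 
for n in d: cv2.imwrite(f"pics/{n}0.png",d[n]["color"])
o=sensors.get_obs(); print(o)
for n in d: print(n,{k:d[n][k] for k in("vertical_fov","cx","cy","k1","rvec","tvec")})
E
```

```text
{'t': 0.1, 'qpos': array([ 1.20402140e+00,  4.23778387e-01,  1.63061760e+00, -3.65170058e-05,
        1.08861670e+00, -1.89974526e-02]), 'qvel': array([ 0.00153427, -0.00152235, -0.00053379, -0.0001319 , -0.0004325 ,
        0.00035735]), 'joint_torque': array([-3.47330924e-04, -5.45612419e+01, -2.74323982e+01,  6.44637085e-02,
        1.87726622e-02, -5.01251384e-05]), 'ee_pos': array([212.80454696, 587.10729333, 221.96913776]), 'orientation': array([-5.43470727e-01, -3.09398259e+00,  2.19879049e-03]), 'ft_force': array([0.07041834, 0.56616958, 0.18332608]), 'moment': array([-0.00547574,  0.0081804 ,  0.02636442]), 'grasp_force': 0.0, 'width': 87.91744634292202}
scene {'vertical_fov': 53.57075669833591, 'cx': 261.1496999757607, 'cy': 193.46775914587593, 'k1': 0.011180552298828736, 'rvec': array([ 1.96376298,  1.1960273 , -0.59143204]), 'tvec': array([-129.44821607, -269.71623191, 1407.71973804])}
top {'vertical_fov': 48.843224915489245, 'cx': 252.987248195702, 'cy': 196.06282720904358, 'k1': 0.014092247767295485, 'rvec': array([ 2.20150424, -2.18104868,  0.07811542]), 'tvec': array([-129.09480006,  551.91696041, 1102.80048364])}
```

View pics/scene0.png

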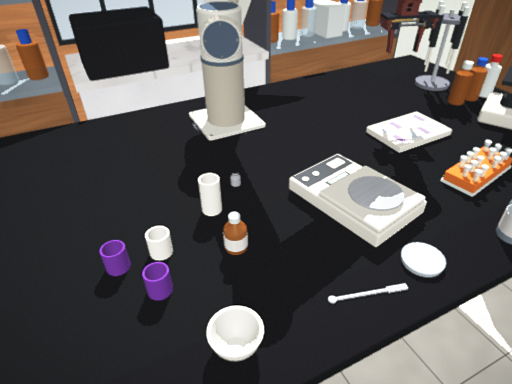

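View pics/top0.png

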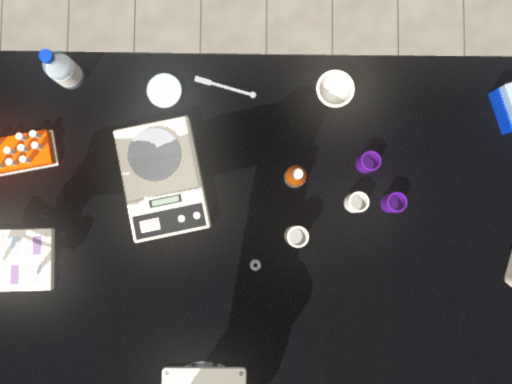

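The scene view shows the short white beaker at (158,243), the tall one at (210,195), the bottle at (235,235) and purple cups at (115,257) and (157,280). In the top view the short beaker is at (357,202), the pan at (155,153), the long key at (150,225) and the round keys at (182,218) and (196,215).

Run:
```python
from h import *
from scipy.optimize import least_squares
d=pickle.load(open("d0.pkl","rb"))
P={n:cloud(d[n]) for n in d}
T=P["top"];S=P["scene"]
for u,v in[(357,202),(297,237),(295,177),(369,162),(394,203),(155,153),(150,225),(182,218),(196,215),(204,375),(255,265),(335,90),(420,300)]: print((u,v),T[v,u].round(1))
def fit(Q,r):
    s=least_squares(lambda c:np.hypot(Q[:,0]-c[0],Q[:,1]-c[1])-r,Q[:,:2].mean(0),loss="soft_l1",f_scale=2); return s.x.round(1),len(Q),np.abs(s.fun).mean().round(2)
# short beaker, scene side wall & top rim
for n,(u0,u1,v0,v1) in dict(scene=(140,178,222,264),top=(338,376,184,222)).items():
    Q=P[n][v0:v1,u0:u1].reshape(-1,3);c=d[n]["color"][v0:v1,u0:u1].reshape(-1,3).astype(int)
    m=(c.min(1)>90)&(c.max(1)-c.min(1)<60);Q=Q[m]
    print(n,"z range",np.nanpercentile(Q[:,2],[2,50,98]))
    W=Q[(Q[:,2]>8)&(Q[:,2]<50)];R=Q[(Q[:,2]>55)&(Q[:,2]<66)]
    if n=="scene":print("wall",fit(W,26))
    print("rim",fit(R,24), (np.nanmax(R,0)+np.nanmin(R,0))/2)
# balance
for n in P:
    c=d[n]["color"].astype(int);Q=P[n]
    m=(abs(Q[...,2]-72)<4)
    if n=="top": m[:, :100]=0;m[:110]=0;m[250:]=0;m[:,220:]=0
    else: m[:150]=0;m[:,:285]=0;m[240:]=0;m[:,430:]=0
    g=m&(c.max(2)<170)
    X=Q[g][:,:2]; print(n,"pan pts",len(X),np.median(X,0)); 
    pts=X.astype(np.float32); print(cv2.minEnclosingCircle(pts), Q[g][:,2].mean())
    A=Q[(Q[...,2]>40)&(Q[...,2]<80)&((np.indices(Q.shape[:2])[1]<215) if n=="top" else m|True)]
    if n=="top":
        A=A[(abs(A[:,1]-np.median(X[:,1]))<190)&(abs(A[:,0]-np.median(X[:,0])+40)<240)]
        print("box",cv2.minAreaRect(A[:,:2].astype(np.float32)))
# keypad high zoom
im=d["top"]["color"][110:245,110:215];cv2.imwrite("pics/kp.png",cv2.resize(im,None,fx=4,fy=4,interpolation=cv2.INTER_CUBIC))
```

```text
(357, 202) [ 540.7 -403.5    4. ]
(297, 237) [ 445.7 -242.2    7.4]
(295, 177) [ 595.8 -226.6  100.5]
(369, 162) [ 648.5 -435.2    8.9]
(394, 203) [ 538.8 -501.7    7. ]
(155, 153) [655.9 124.8  76.5]
(150, 225) [474.3 139.5  48.4]
(182, 218) [492.9  57.7  50.4]
(196, 215) [500.9  21.7  52.7]
(204, 375) [88.5 -1.5 11.9]
(255, 265) [ 370.7 -131.     5.4]
(335, 90) [ 843.7 -343.6   12. ]
(420, 300) [ 281.8 -570.6   -3. ]
scene z range [-0.39879012 37.17895442 61.14308759]
wall (array([ 542.9, -393. ]), 460, np.float64(1.77))
rim (array([ 543.5, -393.1]), 151, np.float64(1.22)) [ 543.7551128  -393.3225928    59.03259153]
top z range [-1.24368207 19.02345593 62.82747591]
rim (array([ 538.4, -393.7]), 103, np.float64(1.08)) [ 539.13104447 -393.89312483   60.4370881 ]
scene pan pts 873 [642.22739875 131.89895469]
((657.296875, 127.07801818847656), 67.1717300415039) 72.45489861917986
top pan pts 798 [638.46289655 154.32909198]
((651.80517578125, 128.0100860595703), 65.91898345947266) 72.6863717658991
box ((596.179443359375, 116.81688690185547), (302.20849609375, 200.0492401123047), 12.364717483520508)
```

View pics/kp.png

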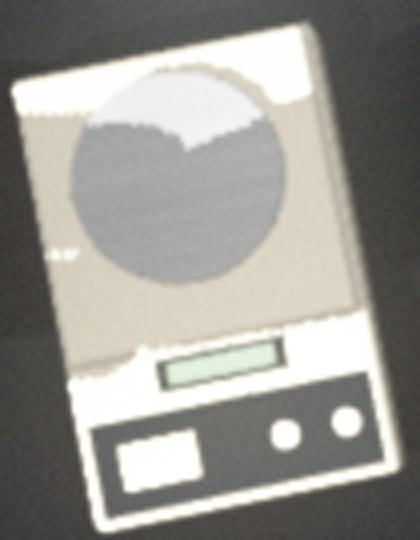

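Request:
servo_tool --steps '[[[0.0164,-0.0337,0],[0,0,-4.5],1],[[0.0164,-0.0337,0],[0,0,-4.5],1],[[0.0164,-0.0337,0],[0,0,-4.5],1],[[0.0164,-0.0337,0],[0,0,-4.5],1],[[0.0164,-0.0337,0],[0,0,-4.5],1],[[0.0164,-0.0337,0],[0,0,-4.5],1],[[0.0164,-0.0337,0],[0,0,-4.5],1],[[0.0164,-0.0337,0],[0,0,-4.5],1]]'

```text
t: 0.77
ee_pos: [344.4, 316.2, 222.5]
orientation: [-1.478, -2.772, 0.0]
ft_force: [0.5, -0.2, -0.1]
width: 88.0
grasp_force: 0.0
```

Request:
servo_tool --steps '[[[0.0164,-0.0337,0],[0,0,-4.5],1],[[0.0164,-0.0337,0],[0,0,-4.5],1],[[0.0164,-0.0337,0],[0,0,-4.5],1],[[0.0164,-0.0337,0],[0,0,-4.5],1],[[0.0164,-0.0337,0],[0,0,-4.5],1],[[0.0164,-0.0337,0],[0,0,-4.5],1],[[0.0164,-0.0337,0],[0,0,-4.5],1],[[0.0164,-0.0337,0],[0,0,-4.5],1]]'

```text
t: 1.43
ee_pos: [475.7, 46.5, 222.6]
orientation: [-2.263, -2.179, 0.0]
ft_force: [0.7, 0.6, -0.4]
width: 87.8
grasp_force: 0.0
```

Request:
servo_tool --steps '[[[0.0054,-0.0367,0],[0,0,-2.8],1],[[0.0054,-0.0367,0],[0,0,-2.8],1],[[0.0054,-0.0367,0],[0,0,-2.8],1],[[0.0054,-0.0367,0],[0,0,-2.8],1],[[0.0054,-0.0367,0],[0,0,-2.8],1],[[0.0054,-0.0367,0],[0,0,-2.8],1],[[0.0054,-0.0367,0],[0,0,-2.8],1],[[0.0054,-0.0367,0],[0,0,-2.8],1]]'

```text
t: 2.1
ee_pos: [518.2, -247.1, 222.4]
orientation: [-2.641, -1.7, 0.0]
ft_force: [0.8, 0.4, -0.1]
width: 87.7
grasp_force: 0.0
```

Request:
servo_tool --steps '[[[0.0054,-0.0367,0],[0,0,-2.8],1],[[0.0054,-0.0367,0],[0,0,-2.8],1],[[0.0054,-0.0367,0],[0,0,-2.8],1],[[0.0054,-0.0367,0],[0,0,-2.8],1],[[0,0,-0.03],[0,0,0],1],[[0,0,-0.03],[0,0,0],1],[[0,0,-0.02],[0,0,0],1],[[0,0,-0.02],[0,0,0],1]]'

```text
t: 2.77
ee_pos: [539.2, -391.9, 120.5]
orientation: [-2.792, -1.436, 0.001]
ft_force: [-0.6, 0.5, 0.4]
width: 87.4
grasp_force: 0.0
```

Run:
```python
from h import *
s=imaging.get_image("scene")["color"]; t=imaging.get_image("top")["color"]
f=lambda a:cv2.resize(a,(400,400))
cv2.imwrite("pics/b.png",np.hstack([f(s[170:330,80:240]),f(t[120:280,280:440])]))
print(sensors.get_obs()["ee_pos"])
```

```text
[ 537.78615986 -390.42320105  118.54807525]
```

View pics/b.png

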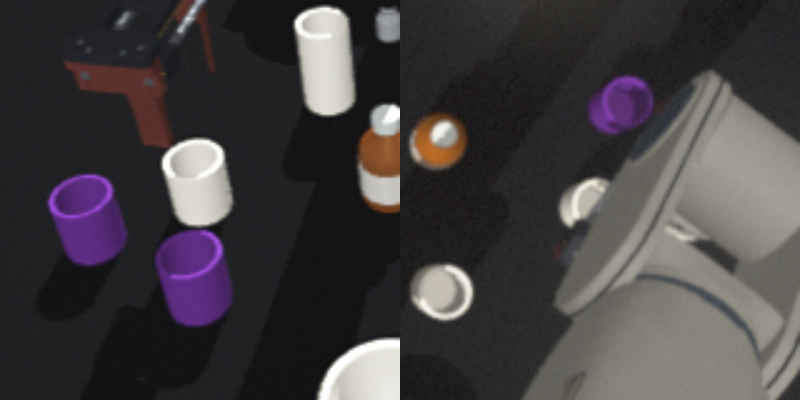

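Run:
```python
from h import *
from scipy.spatial.transform import Rotation as Ro
d=pickle.load(open("d0.pkl","rb"));o=sensors.get_obs();p=o["ee_pos"];R=Ro.from_rotvec(o["orientation"]).as_matrix();print(R.round(3))
for n in d:
    im=d[n];f=192/np.tan(np.radians(im["vertical_fov"])/2);K=np.array([[f,0,im["cx"]],[0,f,im["cy"]],[0,0,1.]])
    X=np.array([p,p+R[:,1]*51,p-R[:,1]*51,[541,-393,60]])
    print(n,cv2.projectPoints(X,im["rvec"],im["tvec"],K,np.array([im["k1"],0,0,0.]))[0].reshape(-1,2).round(0))
I=imaging.get_image("scene");P=cloud(I)
for u,v in [(140,222),(146,226),(150,215),(135,205)]: print(P[v,u].round(1))
```

```text
[[ 0.581  0.814 -0.006]
 [ 0.814 -0.581  0.005]
 [ 0.    -0.007 -1.   ]]
scene [[153. 212.]
 [144. 228.]
 [161. 197.]
 [157. 233.]]
top [[364. 201.]
 [376. 184.]
 [351. 218.]
 [358. 201.]]
[ 579.5 -424.5  137.1]
[ 582.6 -415.5  125. ]
[ 399.8 -384.1    0.7]
[ 612.  -427.4  206.2]
```

Request:
servo_tool --steps '[[[0.001,-0.001,-0.014],[0,0,0],1],[[0.001,-0.001,-0.014],[0,0,0],1],[[0.001,-0.001,-0.014],[0,0,0],1],[[0,0,-0.014],[0,0,0],1],[[0,0,-0.014],[0,0,0],1],[[0,0,-0.014],[0,0,0],1],[[0,0,-0.014],[0,0,0],1],[[0,0,0],[0,0,0],1]]'

```text
t: 3.58
ee_pos: [541.4, -393.6, 20.9]
orientation: [-2.789, -1.436, 0.004]
ft_force: [-0.5, 0.7, -0.6]
width: 88.1
grasp_force: 0.0
```

Request:
servo_tool --steps '[[[0,0,0],[0,0,0],1],[[0,0,0],[0,0,0],0.4],[[0,0,0],[0,0,0],0],[[0,0,0],[0,0,0],-0.3],[[0,0,0],[0,0,0],-1],[[0,0,0],[0,0,0],-1],[[0,0,0],[0,0,0],-1],[[0,0,0],[0,0,0],-1]]'

```text
t: 4.25
ee_pos: [543.1, -395.0, 25.1]
orientation: [-2.793, -1.438, 0.0]
ft_force: [-1.7, 0.9, 4.1]
width: 51.5
grasp_force: 30.0
```

Request:
servo_tool --steps '[[[0,0,0.008],[0,0,0],-1],[[0,0,0.014],[0,0,0],-1],[[0,0,0.022],[0,0,0],-1],[[0,0,0.026],[0,0,0],-1],[[0,0,0.026],[0,0,0],-1],[[0,0,0.026],[0,0,0],-1],[[0,0,0.018],[0,0,0],-1],[[0,0,0.01],[0,0,0],-1]]'

```text
t: 4.92
ee_pos: [544.4, -395.9, 179.0]
orientation: [2.789, 1.436, 0.004]
ft_force: [0.3, -0.3, -1.3]
width: 51.6
grasp_force: 30.0
```

Request:
servo_tool --steps '[[[0.002,0.01,0],[0,0,1],-1],[[0.004,0.02,0],[0,0,2],-1],[[0.006,0.027,0],[0,0,2.5],-1],[[0.006,0.027,0],[0,0,2.5],-1],[[0.006,0.027,0],[0,0,2.5],-1],[[0.006,0.027,0],[0,0,2.5],-1],[[0.006,0.027,0],[0,0,2.5],-1],[[0.006,0.027,0],[0,0,2.5],-1]]'

```text
t: 5.58
ee_pos: [584.3, -200.7, 173.3]
orientation: [-2.529, -1.86, 0.002]
ft_force: [0.2, 0.5, -1.2]
width: 51.6
grasp_force: 30.0
```

Request:
servo_tool --steps '[[[0.006,0.027,0],[0,0,2.5],-1],[[0.006,0.027,0],[0,0,2.5],-1],[[0.006,0.027,0],[0,0,2.5],-1],[[0.006,0.027,0],[0,0,2.5],-1],[[0.006,0.027,0],[0,0,2.5],-1],[[0.006,0.027,0],[0,0,2.5],-1],[[0.006,0.027,0],[0,0,2.5],-1],[[0.006,0.027,0],[0,0,2.5],-1]]'

```text
t: 6.25
ee_pos: [632.0, 15.0, 173.2]
orientation: [-2.168, -2.271, 0.003]
ft_force: [0.1, -0.3, -1.9]
width: 51.5
grasp_force: 30.0
```

Request:
servo_tool --steps '[[[0.005,0.025,0],[0,0,2],-1],[[0.005,0.025,0],[0,0,2],-1],[[0.005,0.023,0],[0,0,2],-1],[[0.004,0.02,0],[0,0,2],-1],[[0.003,0.013,0],[0,0,1],-1],[[0,0.006,0],[0,0,0],-1],[[0,0,0],[0,0,0],-1],[[0,0,0],[0,0,0],-1]]'

```text
t: 6.92
ee_pos: [654.5, 124.6, 174.1]
orientation: [-1.988, -2.432, 0.002]
ft_force: [-0.3, 0.5, -1.9]
width: 51.7
grasp_force: 30.0
```

Run:
```python
from h import *
I=imaging.get_image("scene");s=I["color"]; t=imaging.get_image("top")["color"]
f=lambda a:cv2.resize(a,(400,400))
cv2.imwrite("pics/c.png",np.hstack([f(s[80:260,270:450]),f(t[80:260,70:250])]))
P=cloud(I);c=s.astype(int)
o=sensors.get_obs();print(o["ee_pos"],o["ft_force"])
p=o["ee_pos"]
m=(np.hypot(P[...,0]-p[0],P[...,1]-p[1])<33)&(c.min(2)>90)&(np.ptp(c,axis=2)<60)&(P[...,2]>85)&(P[...,2]<230)
print(m.sum(),np.percentile(P[m][:,2],[1,5,95,99]))
```

```text
[654.82477552 123.89854286 174.45769275] [-0.69795073 -0.3689887  -1.66710199]
665 [150.49286805 153.9704475  209.14552403 215.03266385]
```

View pics/c.png

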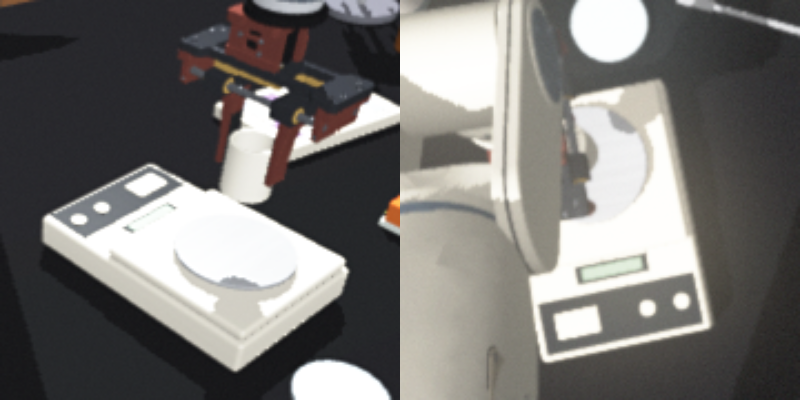

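The beaker hangs upright between the fingers, at about (245,165) in the left crop, above the pan. Its bottom is at about z = 150.

Request:
servo_tool --steps '[[[0,0.001,-0.01],[0,0,0],-1],[[0,0.001,-0.014],[0,0,0],-1],[[0,0.001,-0.014],[0,0,0],-1],[[0,0,-0.012],[0,0,0],-1],[[0,0,-0.01],[0,0,0],-1],[[0,0,-0.007],[0,0,0],-1],[[0,0,-0.003],[0,0,0],-1],[[0,0,0],[0,0,0],-1]]'

```text
t: 7.68
ee_pos: [654.7, 127.9, 103.5]
orientation: [-1.988, -2.432, 0.002]
ft_force: [-1.1, 0.4, -1.2]
width: 51.3
grasp_force: 30.0
```

Request:
servo_tool --steps '[[[0,0,-0.001],[0,0,0],-1],[[0,0,-0.001],[0,0,0],-1],[[0,0,-0.001],[0,0,0],-1],[[0,0,0],[0,0,0],-1],[[0,0,0],[0,0,0],-1],[[0,0,0],[0,0,0],-1],[[0,0,0],[0,0,0],-1],[[0,0,0],[0,0,0],-1]]'

```text
t: 8.35
ee_pos: [655.3, 128.0, 101.8]
orientation: [1.988, 2.432, 0.0]
ft_force: [0.5, -0.4, -0.6]
width: 51.3
grasp_force: 30.0
```

Request:
servo_tool --steps '[[[0,0,-0.001],[0,0,0],-1],[[0,0,-0.001],[0,0,0],-1],[[0,0,-0.001],[0,0,0],-1],[[0,0,0],[0,0,0],-1],[[0,0,0],[0,0,0],-1],[[0,0,0],[0,0,0],-1],[[0,0,0],[0,0,0],-1],[[0,0,0],[0,0,0],-1]]'

```text
t: 9.02
ee_pos: [655.2, 128.0, 98.7]
orientation: [1.988, 2.432, 0.0]
ft_force: [1.0, -0.4, -0.7]
width: 51.8
grasp_force: 30.0
```

Request:
servo_tool --steps '[[[0,0,-0.001],[0,0,0],-1],[[0,0,0],[0,0,0],-1],[[0,0,0],[0,0,0],-1],[[0,0,0],[0,0,0],-1],[[0,0,0],[0,0,0],-1],[[0,0,0],[0,0,0],-1],[[0,0,0],[0,0,0],-1],[[0,0,0],[0,0,0],-1]]'

```text
t: 9.68
ee_pos: [655.2, 128.0, 97.7]
orientation: [-1.988, -2.432, -0.0]
ft_force: [0.3, -0.6, -0.9]
width: 51.2
grasp_force: 30.0
```

Request:
servo_tool --steps '[[[0,0,-0.001],[0,0,0],-1],[[0,0,0],[0,0,0],-1],[[0,0,0],[0,0,0],-1],[[0,0,0],[0,0,0],-1],[[0,0,0],[0,0,0],-1],[[0,0,0],[0,0,0],-1],[[0,0,0],[0,0,0],-1],[[0,0,0],[0,0,0],-1]]'

```text
t: 10.35
ee_pos: [655.4, 128.0, 97.1]
orientation: [1.988, 2.432, 0.001]
ft_force: [-0.7, -0.4, 4.6]
width: 51.4
grasp_force: 30.0
```

Request:
servo_tool --steps '[[[0,0,-0.001],[0,0,0],-1],[[0,0,0],[0,0,0],-1],[[0,0,0],[0,0,0],-1],[[0,0,0],[0,0,0],-1],[[0,0,0],[0,0,0],-1],[[0,0,0],[0,0,0],-1],[[0,0,0],[0,0,0],-1],[[0,0,0],[0,0,0],-1]]'

```text
t: 11.02
ee_pos: [655.4, 128.0, 97.0]
orientation: [1.988, 2.432, 0.001]
ft_force: [-3.9, -1.3, 12.7]
width: 51.5
grasp_force: 30.0
```

Request:
servo_tool --steps '[[[0,0,0.001],[0,0,0],-1],[[0,0,0],[0,0,0],-1],[[0,0,0],[0,0,0],0.5],[[0,0,0],[0,0,0],1],[[0,0,0],[0,0,0],1],[[0,0,0],[0,0,0],1],[[0,0,0],[0,0,0],1],[[0,0,0],[0,0,0],1]]'

```text
t: 11.68
ee_pos: [655.1, 128.0, 96.4]
orientation: [-1.988, -2.432, 0.0]
ft_force: [-0.7, 0.5, -0.2]
width: 86.7
grasp_force: 0.0
```

Request:
servo_tool --steps '[[[0,0,0],[0,0,0],1],[[0,0,0.005],[0,0,0],1],[[0,0,0.015],[0,0,0],1],[[0,0,0.02],[0,0,0],1],[[0,0,0.02],[0,0,0],1],[[0,0,0.015],[0,0,0],1],[[0,0,0.01],[0,0,0],1],[[0,0,0],[0,0,0],1]]'

```text
t: 12.35
ee_pos: [656.6, 128.2, 184.5]
orientation: [1.986, 2.43, 0.005]
ft_force: [0.6, 0.7, -0.9]
width: 87.7
grasp_force: 0.0
```

Request:
servo_tool --steps '[[[-0.012,0.001,0],[0,0,5.7],1],[[-0.012,0.001,0],[0,0,5.7],1],[[-0.012,0.001,0],[0,0,5.7],1],[[-0.012,0.001,0],[0,0,5.7],1],[[-0.012,0.001,0],[0,0,5.7],1],[[-0.012,0.001,0],[0,0,5.7],1],[[-0.012,0.001,0],[0,0,5.7],1],[[-0.012,0.001,0],[0,0,5.7],1]]'

```text
t: 13.02
ee_pos: [557.9, 135.9, 180.6]
orientation: [-0.883, -3.014, 0.001]
ft_force: [0.2, 0.2, -0.4]
width: 87.7
grasp_force: 0.0
```

Request:
servo_tool --steps '[[[-0.012,0.001,0],[0,0,5.7],-1],[[-0.012,0.001,0],[0,0,5.7],-1],[[-0.012,0.001,0],[0,0,5.7],-1],[[-0.012,0,0],[0,0,5.7],-1],[[-0.012,0,0],[0,0,5.7],-1],[[-0.012,0,0],[0,0,5.7],-1],[[-0.01,0,0],[0,0,5.7],-1],[[-0.004,0,0],[0,0,5.7],-1]]'

```text
t: 13.68
ee_pos: [471.1, 138.7, 180.7]
orientation: [0.354, -3.119, 0.001]
ft_force: [0.6, 0.3, -0.2]
width: 37.9
grasp_force: 0.0
```

Run:
```python
from h import *
I=imaging.get_image("scene");s=I["color"]
cv2.imwrite("pics/d.png",cv2.resize(s[80:260,260:460],(600,540)))
P=cloud(I);c=s.astype(int)
o=sensors.get_obs();print(o["ee_pos"],o["orientation"],o["ft_force"],o["width"])
m=(np.hypot(P[...,0]-656,P[...,1]-128)<45)&(c.min(2)>90)&(P[...,2]>85)&(P[...,2]<145)
from scipy.optimize import least_squares
Q=P[m];print(m.sum(),np.percentile(Q[:,2],[1,99]))
W=Q[Q[:,2]<124];print(least_squares(lambda c:np.hypot(W[:,0]-c[0],W[:,1]-c[1])-26,[650,128],loss="soft_l1").x)
```

```text
[470.97561327 138.65792851 180.73492359] [ 3.63558116e-01 -3.11781961e+00  6.28376219e-04] [-0.28336069  0.26361623  0.23231241] 33.687553713550294
553 [ 86.06172126 133.51785168]
[656.24776452 127.896061  ]
```

View pics/d.png

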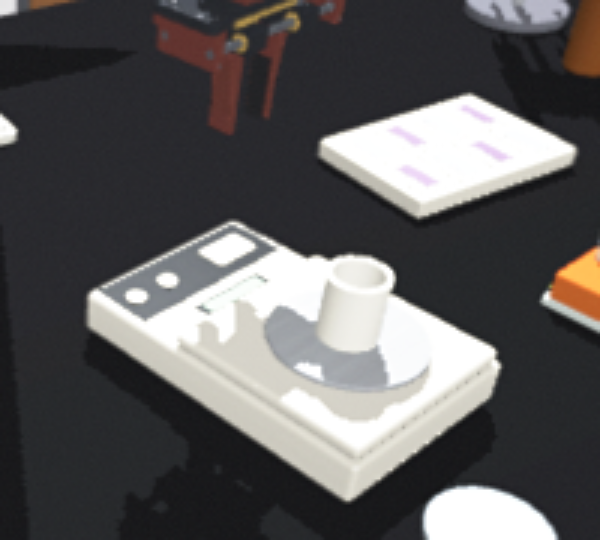

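The beaker stands upright near the pan's centre (355,300), and the key is free at (228,248).

Request:
servo_tool --steps '[[[0.002,0.001,-0.01],[0,0,0],-1],[[0.002,0,-0.018],[0,0,0],-1],[[0,0,-0.022],[0,0,0],-1],[[0,0,-0.022],[0,0,0],-1],[[0,0,-0.02],[0,0,0],-1],[[0,0,-0.015],[0,0,0],-1],[[0,0,-0.008],[0,0,0],-1],[[0,0,0],[0,0,0],-1]]'

```text
t: 14.4
ee_pos: [476.1, 139.6, 64.3]
orientation: [0.343, -3.119, 0.001]
ft_force: [0.3, -0.1, 0.8]
width: 0.8
grasp_force: 0.0
```

Request:
servo_tool --steps '[[[0,0,-0.002],[0,0,0],-1],[[0,0,-0.001],[0,0,0],-1],[[0,0,0],[0,0,0],-1],[[0,0,0],[0,0,0],-1],[[0,0,0],[0,0,0],-1],[[0,0,0],[0,0,0],-1],[[0,0,0],[0,0,0],-1],[[0,0,0],[0,0,0],-1]]'

```text
t: 15.07
ee_pos: [477.3, 140.0, 63.9]
orientation: [-0.347, 3.122, 0.0]
ft_force: [-0.5, 0.2, 0.2]
width: 0.3
grasp_force: 0.0
```

Request:
servo_tool --steps '[[[-0.001,0,-0.002],[0,0,0],-1],[[-0.001,0,-0.002],[0,0,0],-1],[[0,0,-0.002],[0,0,0],-1],[[0,0,-0.002],[0,0,0],-1],[[0,0,-0.002],[0,0,0],-1],[[0,0,0],[0,0,0],-1],[[0,0,0],[0,0,0],-1],[[0,0,0],[0,0,0],-1]]'

```text
t: 15.73
ee_pos: [475.2, 140.0, 53.6]
orientation: [0.347, -3.122, 0.0]
ft_force: [-0.1, -0.4, -0.1]
width: 0.5
grasp_force: 0.0
```

Request:
servo_tool --steps '[[[0,0,-0.001],[0,0,0],-1],[[0,0,-0.001],[0,0,0],-1],[[0,0,0],[0,0,0],-1],[[0,0,0],[0,0,0],-1],[[0,0,0],[0,0,0],-1],[[0,0,0],[0,0,0],-1],[[0,0,0],[0,0,0],-1],[[0,0,0],[0,0,0],-1]]'

```text
t: 16.4
ee_pos: [475.2, 140.0, 51.7]
orientation: [-0.347, 3.122, 0.0]
ft_force: [-0.2, -0.1, 0.3]
width: 0.4
grasp_force: 0.0
```

Request:
servo_tool --steps '[[[0,0,-0.001],[0,0,0],-1],[[0,0,-0.001],[0,0,0],-1],[[0,0,0],[0,0,0],-1],[[0,0,0],[0,0,0],-1],[[0,0,0],[0,0,0],-1],[[0,0,0],[0,0,0],-1],[[0,0,0],[0,0,0],-1],[[0,0,0],[0,0,0],-1]]'

```text
t: 17.07
ee_pos: [475.3, 140.0, 49.7]
orientation: [-0.347, 3.122, 0.0]
ft_force: [0.7, -0.1, 1.8]
width: 0.2
grasp_force: 1.1
```

Request:
servo_tool --steps '[[[0,0,-0.001],[0,0,0],-1],[[0,0,0],[0,0,0],-1],[[0,0,0],[0,0,0],-1],[[0,0,0],[0,0,0],-1],[[0,0,0],[0,0,0],-1],[[0,0,0],[0,0,0],-1],[[0,0,0],[0,0,0],-1],[[0,0,0],[0,0,0],-1]]'

```text
t: 17.73
ee_pos: [475.3, 140.0, 48.7]
orientation: [-0.347, 3.122, 0.0]
ft_force: [0.0, -0.7, 3.9]
width: 0.4
grasp_force: 2.1
```

Request:
servo_tool --steps '[[[0,0,-0.001],[0,0,0],-1],[[0,0,0],[0,0,0],-1],[[0,0,0],[0,0,0],-1],[[0,0,0],[0,0,0],-1],[[0,0,0],[0,0,0],-1],[[0,0,0],[0,0,0],-1],[[0,0,0],[0,0,0],-1],[[0,0,0],[0,0,0],-1]]'

```text
t: 18.4
ee_pos: [475.3, 140.0, 48.2]
orientation: [-0.347, 3.122, 0.0]
ft_force: [-1.6, -1.5, 12.3]
width: 0.6
grasp_force: 6.1
```

Request:
servo_tool --steps '[[[0,0,0.002],[0,0,0],-1],[[0,0,0.004],[0,0,0],-1],[[0,0,0.01],[0,0,0],-1],[[0,0,0.02],[0,0,0],-1],[[0,0,0.03],[0,0,0],-1],[[0,0,0.03],[0,0,0],-1],[[0,0,0.02],[0,0,0],-1],[[0,0,0.01],[0,0,0],-1]]'

```text
t: 19.07
ee_pos: [476.3, 140.3, 176.8]
orientation: [-0.346, 3.118, 0.001]
ft_force: [0.7, 0.3, -0.8]
width: 0.8
grasp_force: 0.0
```

Request:
servo_tool --steps '[[[0,0,0],[0,0,0],-1],[[0,0,0],[0,0,0],-1],[[0,0,0],[0,0,0],-1],[[0,0,0],[0,0,0],-1],[[0,0,0],[0,0,0],-1],[[0,0,0],[0,0,0],-1],[[0,0,0],[0,0,0],-1],[[0,0,0],[0,0,0],-1]]'

```text
t: 19.73
ee_pos: [475.0, 139.9, 173.3]
orientation: [0.347, -3.122, 0.0]
ft_force: [0.1, -0.2, 0.1]
width: 0.3
grasp_force: 0.0
```

```bash
python3 -c "
from h import *
print(sensors.get_obs()['ee_pos']);print(close_job())"
```

```text
[475.03438069 139.92497293 173.28462268]
the job is handed in; nothing more can be done
None
```

The short beaker stands upright near the middle of the pan, the long key was held at about 12 N for roughly 0.6 s and released, and the job was handed in at about 20 s; no verdict was returned.

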